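# Load the assembly nests with their fittings

## Robot

A 7-joint arm with a two-finger parallel gripper is mounted at the origin on the work surface. World frame = base frame: x ahead of the robot, y to its left, z up, the work surface at z = 0. Lengths are in m, angles in rad, forces in N, time in s.
With the tool pointing down it reaches from about 0.4 to 0.85 m from the base axis. Payload 10.4 kg.
Tool frame: the origin (TCP) lies at the very end of the fingers, on their centre line; the grasp point (between the pads) lies r.tcp_to_grasp behind it (r.tcp_to_grasp is the distance from the TCP to the grasp point, in m); z points along the fingers, y is the line along which they close (so a half turn about z gives the same grasp; the last joint's range is limited). The gripper opens to 87 mm and grips with 3 to 60 N. Pads are 19 mm wide; open, the fingers measure 117 mm over their backs; the gripper's body (75 mm by 190 mm) begins 51 mm behind the grasp point.
Start: joints at [1.211, 0.332, -0.065, 1.46, 0.022, 1.35, -0.088], TCP at [0.207, -0.59, 0.223] pointing down, gripper open.
Joint ranges: [-2.6, 2.6], [-0.5, 2.12], [-1.47, 1.34], [0.16, 2.42], [-1.27, 4.41], [0.06, 2.06], [-2.6, 2.6]. Speed limits (rad/s): [2.22, 2.22, 2.79, 2.79, 3.14, 3.14, 3.14].

## Interface

Orientations are given as a unit quaternion [x, y, z, w].
In Python, from bench import monitor, cams, ticket, r gives the robot as it stands.
- The arm moves only by the shell command python3 -m crank 'ROWS' [OPENING] [FORCE]. ROWS is a JSON object whose one key "steps" holds a list of rows, each a list of 2 entries, a list of its own where there are three numbers: the shift along the world's x, y, z in units of 25 mm (1.0 is 25 mm), then the turn, a rotation vector about the world's x, y, z in units of 5 degrees (1.0 is 5 degrees). In form: {"steps": [[[x, y, z], [ax, ay, az]], ...]}. A call has 1 to 10 rows; each row shifts and turns the commanded pose from where the row before left it; what a row does not reach is not made up. A row lasts 1/12 s, in which the tool goes at most 41.7 mm and 7.16 degrees, less where a joint would pass 70% of its speed; a pose out of reach is approached as far as the arm can. A call is refused whole if a number of a shift passes 1 or a number of a turn 1, either way. A call with a gripper value outside its range is refused whole. OPENING is the finger opening in mm, from 0 to 87, set as the call begins (- or left out, the last holds). The fingers move at their own pace and stop on an object; FORCE is the grip in N (left out, the last holds). Time passes only in rows, so rows that do not move let the fingers close. It gives the time, the measured TCP pose, the force, the opening and the grip force at its end, in the units of the state.
- monitor.read_state(): the state, without advancing time (a new reading comes with each control period).
- cams.camera(name): name is "scene" or "top"; returns a dict with "pixels" (384x512x3 uint8, blue, green, red), "z_map" (384x512 float32, m along the optical axis (not along the pixel's ray), 0 where there is no reading), "vfov" (degrees; the focal length in pixels is half the picture's height over the tangent of half this angle, whatever the lens; pixels are square), "cx", "cy" (the principal point, pixels), "k1" (the pictures are not rectified: a ray, as slopes to the right and down, at radius r is drawn at 1 + k1 r^2 times it, then the intrinsics apply), "T" (4x4, takes a point from camera to world coordinates). Camera axes: x right, y up, looking along -z (the intrinsics and any distortion apply to the point x, -y, -z); pixel columns grow to the right and rows downward; lengths in m; the calibration is good to about 2 mm. A picture is of the moment at which its call begins.
- ticket.close_job(): hands the job in; it is judged then, once.
The state is a dict: "time": time; "joint_positions": joint angles; "joint_vel": joint speeds; "joint_torque": joint torques, N m; "ee_pos": TCP position; "eef_rot": TCP orientation; "ft_force": force on the tool from outside, world axes, zero at the start; "torque": the same for the moment, N m; "width": finger opening in m; "grip_force": force on a finger pad.
Only numpy, scipy, OpenCV 4.12 (cv2) and the standard library are available. Lean on these libraries where they do the work, as an engineer would, in place of code of your own. Each camera call takes 0.05 s, during which the arm holds its last target. There are 200 camera calls.

## Task

Load the four loose aluminium fittings into the white nylon assembly nests on the bench, each into the nest whose recess has the shape and size of its foot, standing upright and fully down in the recess. Lower them in, do not drop them, and leave the hammer where it lies.

Things in the scene. Friction and masses are not known exactly. Their poses are not given: they have to be found in the camera images.
- sleeve: Loose aluminium sleeve, a plain round tube with shallow grooves and no flange: 40 mm outside diameter from foot to top, 28 mm bore, 56 mm tall, standing upright on the bench. Origin at the centre of its underside, z up its axis; about 0.12 kg.
- flange: Loose aluminium fitting with a round flange: foot a disc 64 mm in diameter, 10 mm thick, with six small bolt holes; above it a round neck 38 mm in diameter up to 62 mm above the underside. Stands upright. Origin at the centre of its underside, z up; about 0.17 kg.
- hex: Loose aluminium hexagon nipple: foot a hexagon 50 mm across flats (58 mm across corners), 20 mm tall; above it a round threaded neck 36 mm in diameter up to 66 mm above the underside. Stands upright. Origin at the centre of its underside, z up, x towards a corner of the hexagon; about 0.19 kg.
- oval: Loose aluminium two-bolt fitting: foot an oval flange (straight sides, half-round ends) 76 x 46 mm, 12 mm thick, with a bolt hole near each end; above it a round neck 34 mm in diameter up to 60 mm above the underside. Stands upright. Origin at the centre of its underside, z up, x along the oval's long axis; about 0.16 kg.
- nest_sleeve: Fixed nest: white nylon block on a 112 x 112 x 8 mm dark steel plate. Recess in its top, round, 50 mm in diameter (for the 40 mm sleeve): slippery, 5 mm side clearance, 45-degree lead-in 5 mm wide at the mouth. Recess floor 28 mm, rim 38 mm above the bench. Block at the rim 72 mm in diameter outside. Origin on the bench under the recess centre, z up.
- nest_flange: Fixed nest: white nylon block on a 112 x 112 x 8 mm dark steel plate. Recess in its top, round, 74 mm in diameter (for the 64 mm round flange): slippery, 5 mm side clearance, 45-degree lead-in 5 mm wide at the mouth. Recess floor 28 mm, rim 38 mm above the bench. Block at the rim 96 mm in diameter outside. Origin on the bench under the recess centre, z up.
- nest_hex: Fixed nest: white nylon block on a 112 x 112 x 8 mm dark steel plate. Recess in its top, hexagonal, 60 mm across flats (for the hexagon nipple): slippery, 5 mm side clearance, 45-degree lead-in 5 mm wide at the mouth. Recess floor 28 mm, rim 38 mm above the bench. Block at the rim hexagonal, 82 mm across flats outside. Origin on the bench under the recess centre, z up, x to a corner.
- nest_oval: Fixed nest: white nylon block on a 124 x 104 x 8 mm dark steel plate. Recess in its top, oval, 86 x 56 mm (for the two-bolt fitting): slippery, 5 mm side clearance, 45-degree lead-in 5 mm wide at the mouth. Recess floor 28 mm, rim 38 mm above the bench. Block at the rim oval, 108 x 78 mm outside. Origin on the bench under the recess centre, z up, x along the oval's long axis.
- hammer: Bystander: ball-peen hammer lying on the far side of the bench, wooden handle 275 mm long, steel head 98 mm wide and 32 mm high. Origin on the bench under the handle's middle, x along the handle towards the head.
There are look-alikes about, which are no part of the job. What is shaped like the hex but pink is not meant. What is shaped like the flange but green is not meant.

How it is judged:
At the end, for the whole second after the job is handed in: Each of the four fittings stands in its own matching nest: centre within 9 mm of the recess centre, underside within 3 mm of the recess floor, upright within 0.06 rad, at rest and not touched by the gripper (horizontal distance between sleeve and nest_sleeve below 0.009 m and z of sleeve in the frame of nest_sleeve between 0.024 and 0.031 m and angle between each of sleeve, flange, hex, oval's own z axis and vertical below 0.06 rad and linear speed of each of sleeve, flange, hex, oval below 0.02 m/s and angular speed of each of sleeve, flange, hex, oval below 0.2 rad/s and contact force between each of sleeve, flange, hex, oval and the fingers below 0.05 N and horizontal distance between flange and nest_flange below 0.009 m and z of flange in the frame of nest_flange between 0.024 and 0.031 m and horizontal distance between hex and nest_hex below 0.009 m and z of hex in the frame of nest_hex between 0.024 and 0.031 m and horizontal distance between oval and nest_oval below 0.009 m and z of oval in the frame of nest_oval between 0.024 and 0.031 m).
It fails at once if a fitting is let go in the air and falls (more than about 25 mm above the floor of a nest) ((height (world z) of sleeve above 0.055 m and contact force between sleeve and anything else below 0.01 N) or (height (world z) of flange above 0.055 m and contact force between flange and anything else below 0.01 N) or (height (world z) of hex above 0.055 m and contact force between hex and anything else below 0.01 N) or (height (world z) of oval above 0.055 m and contact force between oval and anything else below 0.01 N)).
It fails at once if the hammer is moved by more than 20 mm (distance of hammer from where it was at the start of the episode above 0.02 m).
It also fails if it takes over 96 s, if anything falls off the work surface, if the arm or the gripper's body presses on something with over 40 N, if the wrist force passes 120 N, or if a joint passes its speed limit or range.

## Working session

There is one attempt and no reset: what is moved stays moved. The work goes in short steps, Python scripts to look and compute and a shell command to move; the robot and the scene stay as the last step left them, time stands still between calls to the robot, and variables do not carry over. Pictures are saved under pics/ and viewed, at most 14 in all, crops included, and the job is handed in when it is done.

```bash
ls; mkdir -p pics; python3 - <<'E'
from bench import monitor, cams, ticket, r
import cv2, numpy as np
s=monitor.read_state(); print(s['time'],s['ee_pos'],s['eef_rot'],s['width'],r.tcp_to_grasp)
for n in("scene","top"):
    c=cams.camera(n); cv2.imwrite(f"pics/{n}0.png",c["pixels"]); np.save(f"pics/{n}0.npy",c,allow_pickle=True)
    print(n,c["vfov"],c["cx"],c["cy"],c["k1"],np.round(c["T"],3).tolist())
E
```

```text
pics
0.0 [ 0.20639431 -0.58952846  0.22175934] [ 9.85854712e-01  1.67600714e-01 -1.63689178e-04 -6.79102381e-04] 0.0870168458932974 0.0187
scene 48.069737107208475 253.08693998040258 192.11567731999415 -0.05526434927354113 [[-0.856, -0.392, 0.336, 0.95], [0.517, -0.639, 0.57, 0.711], [-0.009, 0.662, 0.749, 0.967], [0.0, 0.0, 0.0, 1.0]]
top 44.89787656192857 266.81967932366365 188.15832845014165 -0.15312718526521524 [[0.007, 0.992, -0.126, 0.385], [-1.0, 0.006, -0.011, -0.003], [-0.011, 0.126, 0.992, 1.236], [0.0, 0.0, 0.0, 1.0]]
```

View pics/scene0.png

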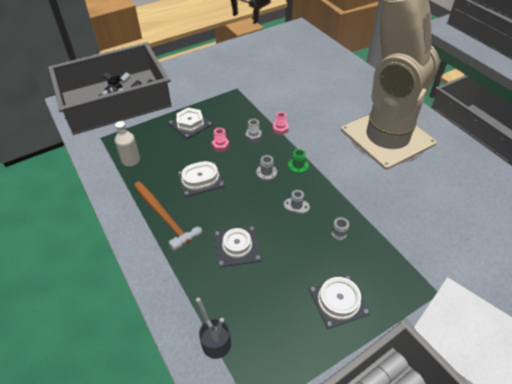

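View pics/top0.png

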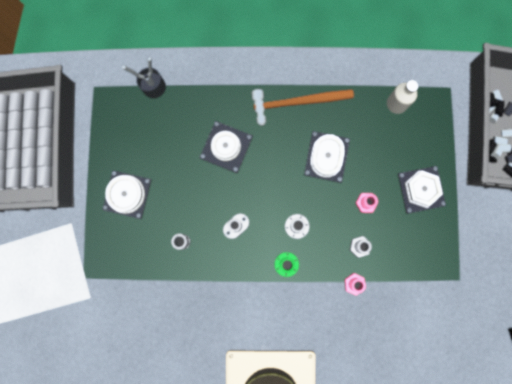

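The top view shows the nests: flange-like round (125,194), small round (226,146), oval (328,156) and hex (424,188). The loose fittings are the sleeve (179,241), oval (236,226), flange (297,226) and hex (361,246). The pink and green look-alikes sit nearby, and the hammer is at (300,100). The scene view shows the same layout.

```bash
cat > h.py <<'E'
import numpy as np, cv2
def rays(c,uv):
    h=c["pixels"].shape[0]; f=h/2/np.tan(np.radians(c["vfov"]/2))
    K=np.array([[f,0,c["cx"]],[0,f,c["cy"]],[0,0,1]])
    p=cv2.undistortPoints(np.float64(uv).reshape(-1,1,2),K,np.array([c["k1"],0,0,0]))[:,0]
    return np.c_[p[:,0],-p[:,1],-np.ones(len(p))]
def cloud(c):
    v,u=np.mgrid[:384,:512]; uv=np.c_[u.ravel(),v.ravel()]
    R=rays(c,uv); d=c["z_map"].reshape(-1,1); T=c["T"]
    P=(R*d)@T[:3,:3].T+T[:3,3]; P[d[:,0]<=0]=np.nan
    return P.reshape(384,512,3)
def tri(c1,u1,c2,u2):
    d=[c["T"][:3,:3]@rays(c,[u])[0] for c,u in((c1,u1),(c2,u2))]; o=[c["T"][:3,3] for c in(c1,c2)]
    A=np.c_[d[0],-d[1]]; t=np.linalg.lstsq(A,o[1]-o[0],rcond=None)[0]
    a,b=o[0]+t[0]*d[0],o[1]+t[1]*d[1]; return (a+b)/2,np.linalg.norm(a-b)
def plane(c,uv,z):
    d=rays(c,uv)@c["T"][:3,:3].T; o=c["T"][:3,3]; return (o+d*((z-o[2])/d[:,2])[:,None])[:,:2]
E
cat > m.py <<'E'
from h import *
C={n:np.load(f"pics/{n}0.npy",allow_pickle=True).item() for n in("top","scene")}
P={n:cloud(C[n]) for n in C}
pix=dict(sleeve=(179,241),oval=(236,226),flange=(297,226),hex=(361,246),pink1=(367,202),pink2=(355,285),green=(287,265),
 nest_flange=(125,194),nest_sleeve=(226,146),nest_oval=(328,156),nest_hex=(424,188))
print("bench z",[np.nanmedian(P["top"][200:215,200:215,2]),np.nanstd(P["top"][200:215,200:215,2])],np.nanmedian(P["scene"][250:260,290:300,2]))
for k,uv in pix.items():
    nest=k.startswith("nest"); g=plane(C["top"],[uv],.04)[0]; zb=(.034,.045) if nest else (.05,.075); R=.065 if nest else .033
    cen={}; out=[]
    for n in C:
        Q=P[n]; m=(np.hypot(Q[...,0]-g[0],Q[...,1]-g[1])<R)&(Q[...,2]>zb[0])&(Q[...,2]<zb[1])
        z=np.nanmedian(Q[m][:,2]) if m.any() else np.nan
        m=(m&(abs(Q[...,2]-z)<.006)).astype(np.uint8)
        cnt=max(cv2.findContours(m,cv2.RETR_EXTERNAL,cv2.CHAIN_APPROX_NONE)[0],key=len)[:,0]
        e=cv2.fitEllipse(cnt); cen[n]=e[0]
        W=plane(C[n],cnt,z); hull=cv2.convexHull((W*1000).astype(np.float32)); rc=cv2.minAreaRect(hull)
        out.append(f"{n}: n{m.sum()} z{z*1e3:.1f} c{np.round(rc[0],1)} sz{np.round(rc[1],1)} a{rc[2]:.0f}")
    X,gap=tri(C["top"],cen["top"],C["scene"],cen["scene"])
    print(k,"tri",np.round(X*1e3,1),"gap%.1f"%(gap*1e3)); print("   "," | ".join(out))
# foot orientation in top view
Q=P["top"]; hsv=cv2.cvtColor(C["top"]["pixels"],cv2.COLOR_BGR2HSV)
for k in("oval","hex","flange","sleeve"):
    g=plane(C["top"],[pix[k]],.01)[0]
    for n in C:
        Q=P[n]; m=(np.hypot(Q[...,0]-g[0],Q[...,1]-g[1])<.055)&(Q[...,2]>.006)&(Q[...,2]<(.026))
        x=Q[m][:,:2]*1e3; rc=cv2.minAreaRect(x.astype(np.float32)); w,v=np.linalg.eigh(np.cov(x.T))
        print(k,n,"foot n",m.sum(),"z",np.round(np.percentile(Q[m][:,2]*1e3,[50,90]),1),"c",np.round(rc[0],1),np.round(rc[1],1),round(rc[2]),"major deg",round(np.degrees(np.arctan2(v[1,1],v[0,1])),1),np.round(np.sqrt(w),1))
E
python3 m.py
python3 - <<'E'
import cv2
i=cv2.imread('pics/top0.png')
cv2.imwrite('pics/crop.png',cv2.resize(i[110:300,155:455],None,fx=2.66,fy=2.66,interpolation=cv2.INTER_CUBIC))
E
```

```text
bench z [np.float64(-0.0007830930735555075), np.float64(0.0025670959796138424)] 0.0011725742946814277
sleeve tri [398.5 234.6  52.4] gap1.3
    top: n101 z54.2 c[398.  235.4] sz[35.7 38.9] a1 | scene: n100 z55.6 c[401.2 235.8] sz[40.3 39.2] a25
oval tri [440.2  93.4  56.8] gap1.3
    top: n79 z58.4 c[440.   93.5] sz[30.4 30.6] a1 | scene: n74 z58.5 c[441.8  93.9] sz[37.6 30.9] a55
flange tri [440.3 -67.5  57.9] gap0.9
    top: n93 z59.1 c[439.8 -67.4] sz[35.7 35.9] a45 | scene: n82 z59.9 c[441.5 -66.1] sz[38.6 36.2] a58
hex tri [ 387.5 -235.1   60.9] gap0.9
    top: n93 z63.4 c[ 387.8 -234.7] sz[32.1 34.2] a44 | scene: n62 z62.2 c[ 386.8 -235.4] sz[40.9 29.6] a58
pink1 tri [ 503.6 -253.3   60.2] gap0.8
    top: n87 z63.1 c[ 503.9 -252.5] sz[31.  33.4] a89 | scene: n69 z61.8 c[ 503.6 -252.7] sz[44.6 35.4] a61
pink2 tri [ 289.2 -219.3   60.7] gap1.6
    top: n105 z63.7 c[ 289.6 -219.3] sz[35.4 32.4] a90 | scene: n61 z61.9 c[ 289.7 -218.7] sz[42.6 33.4] a57
green tri [341.3 -40.2  59.1] gap0.9
    top: n100 z60.2 c[341.7 -41.1] sz[37.5 35.1] a0 | scene: n75 z59.7 c[341.7 -38.4] sz[44.6 
[... 675 characters left out ...]
.7] 69 major deg 133.5 [13.  21.8]
oval scene foot n 239 z [12.9 18.1] c [444.2  91.8] [48.7 92.6] 41 major deg 133.4 [11.9 22.5]
hex top foot n 180 z [18.6 22.5] c [ 390.2 -234.7] [50.2 61.9] 86 major deg -176.6 [12.  15.4]
hex scene foot n 121 z [18.8 23.8] c [ 386.9 -227. ] [49.5 64.3] 54 major deg 150.8 [11.  16.1]
flange top foot n 303 z [ 9.1 12.5] c [439.6 -67.6] [60.9 60.9] 90 major deg 62.3 [16.5 17.2]
flange scene foot n 181 z [11.3 20.6] c [448.7 -65.3] [66.5 98.3] 49 major deg 145.3 [13.8 19. ]
sleeve top foot n 42 z [13.1 22.7] c [406.5 249.1] [67.7 94.4] 29 major deg 99.5 [16.1 21.7]
sleeve scene foot n 91 z [11.7 22.3] c [399.9 257.7] [70.2 95.8] 88 major deg 157.2 [15.8 19.4]
```

View pics/crop.png

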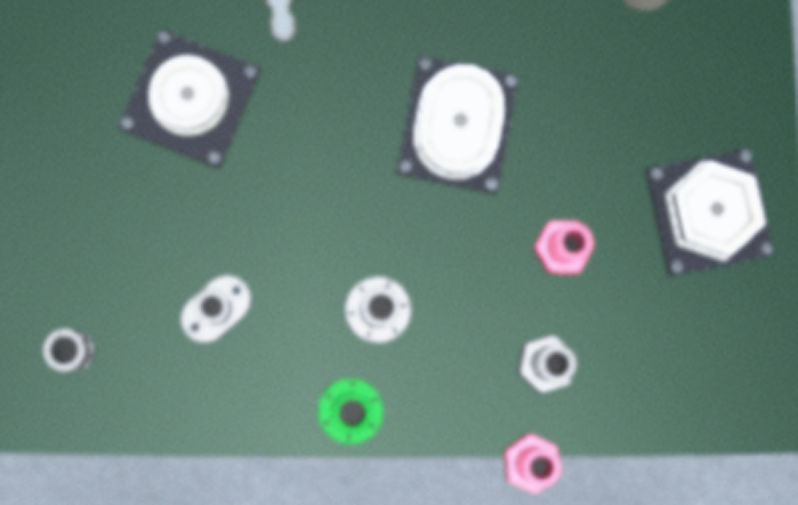

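The crop shows clean outlines. The oval nest's long axis is tilted about 10° from world x, and the oval fitting lies diagonally near (215,308). Next I get the yaws and start moving towards the hex.

```bash
cat > yaw.py <<'E'
from h import *
c=np.load("pics/top0.npy",allow_pickle=True).item(); P=cloud(c); hsv=cv2.cvtColor(c["pixels"],cv2.COLOR_BGR2HSV)
def ang(uv,z,rad,thr,n,cc):
    v,u=np.mgrid[:384,:512]; m=((np.hypot(u-uv[0],v-uv[1])<rad)&(hsv[...,1]<60)&(hsv[...,2]>thr)).astype(np.uint8)
    cnt=max(cv2.findContours(m,cv2.RETR_EXTERNAL,cv2.CHAIN_APPROX_NONE)[0],key=len)
    W=plane(c,cv2.convexHull(cnt)[:,0],z); mask=np.zeros((400,400),np.uint8)
    q=((W-np.array(cc))*1000*2+200).round().astype(np.int32); cv2.fillPoly(mask,[q],1)
    y,x=np.nonzero(mask); x0,y0=x-x.mean(),y-y.mean(); th=np.arctan2(y0,x0); r=np.hypot(x0,y0)
    F=(r**n*np.exp(1j*n*th)).sum(); rc=cv2.minAreaRect(q)
    return round(np.degrees(np.angle(F))/n,1), abs(F)/(r**n).sum(), np.round(np.array(rc[1])/2), round(rc[2]), np.round([(x.mean()-200)/2+cc[0]*1e3,(y.mean()-200)/2+cc[1]*1e3],1)
print("hex",ang((359,247),.020,20,140,6,(.3875,-.235)))
print("nest_hex",ang((424,188),.038,30,170,6,(.5415,-.4068)))
print("oval",ang((236,226),.012,25,140,2,(.4405,.0935)))
print("nest_oval",ang((328,156),.038,40,170,2,(.6289,-.1492)))
E
python3 yaw.py; python3 -m crank '{"steps":[[[0.45,0.95,-0.3],[0,0,-0.3]],[[0.45,0.95,-0.3],[0,0,-0.3]],[[0.45,0.95,-0.3],[0,0,-0.3]],[[0.45,0.95,-0.3],[0,0,-0.3]],[[0.45,0.95,-0.3],[0,0,-0.3]],[[0.45,0.95,-0.3],[0,0,-0.3]],[[0.45,0.95,-0.3],[0,0,-0.3]],[[0.45,0.95,-0.3],[0,0,-0.3]],[[0.45,0.95,-0.3],[0,0,-0.3]],[[0.45,0.95,-0.3],[0,0,-0.3]]]}' 87 25
```

```text
hex (np.float64(-14.8), np.float64(0.14048253564211113), array([59., 54.]), 45, array([ 387.6, -235.7]))
nest_hex (np.float64(11.5), np.float64(0.16926782448123143), array([ 90., 103.]), 44, array([ 539.3, -402.9]))
oval (np.float64(-47.8), np.float64(0.3920262441170477), array([53., 83.]), 41, array([440.4,  92.3]))
nest_oval (np.float64(-13.4), np.float64(0.27009361959110545), array([ 86., 117.]), 78, array([ 626.1, -147.1]))
time: 0.93
ee_pos: [0.3192, -0.351, 0.147]
eef_rot: [0.999, 0.037, -0.0, -0.0]
ft_force: [1.1, 0.1, 0.0]
width: 0.0868
grip_force: 0.0
```

```bash
python3 -m crank '{"steps":[[[0.55,0.93,-0.2],[0,0,-0.2]],[[0.55,0.93,-0.2],[0,0,-0.2]],[[0.55,0.93,-0.2],[0,0,-0.2]],[[0.55,0.93,-0.2],[0,0,-0.2]],[[0.53,0.92,-0.2],[0,0,-0.06]],[[0,0,-0.75],[0,0,0]],[[0,0,-0.75],[0,0,0]],[[0,0,-0.75],[0,0,0]],[[0,0,-0.75],[0,0,0]],[[0,0,-0.75],[0,0,0]]]}'
python3 -m crank '{"steps":[[[0,0,0],[0,0,0]],[[0,0,0],[0,0,0]],[[0,0,0],[0,0,0]],[[0,0,0],[0,0,0]],[[0,0,0],[0,0,0]],[[0,0,0],[0,0,0]]]}' 25 25
```

```text
time: 1.77
ee_pos: [0.3871, -0.2362, 0.0278]
eef_rot: [1.0, 0.0, -0.0, -0.0]
ft_force: [0.1, -0.5, -0.8]
width: 0.087
grip_force: 0.0
time: 2.27
ee_pos: [0.3878, -0.2367, 0.0296]
eef_rot: [1.0, -0.0, 0.001, 0.0]
ft_force: [-0.5, 0.4, 0.6]
width: 0.055
grip_force: 0.0
```

```bash
python3 -m crank '{"steps":[[[0,0,0],[0,0,0]],[[0,0,0],[0,0,0]],[[0,0,0],[0,0,0]],[[0,0,0],[0,0,0]],[[0,0,0],[0,0,0]],[[0,0,0],[0,0,0]],[[0,0,0],[0,0,0]]]}'
```

```text
time: 2.85
ee_pos: [0.3874, -0.2364, 0.029]
eef_rot: [1.0, -0.0, 0.0, 0.0]
ft_force: [-1.5, 0.6, 4.7]
width: 0.0355
grip_force: 25.0
```

```bash
python3 -m crank '{"steps":[[[0,0,0.4],[0,0,0]],[[0,0,0.8],[0,0,0]],[[0,0,1],[0,0,0]],[[0,0,1],[0,0,0]],[[0.5,-0.55,0],[0,0,0.6]],[[0.77,-0.85,0],[0,0,0.6]],[[0.77,-0.85,0],[0,0,0.6]],[[0.77,-0.85,0],[0,0,0.6]],[[0.77,-0.85,0],[0,0,0.6]],[[0.77,-0.85,0],[0,0,0.6]]]}'
python3 -m crank '{"steps":[[[0.77,-0.85,0],[0,0,0.6]],[[0.77,-0.85,0],[0,0,0.6]],[[0.27,-0.32,0],[0,0,0.6]],[[0,0,0],[0,0,0]],[[0,0,0],[0,0,0]],[[0,0,0],[0,0,0]]]}'
python3 - <<'E'
from bench import cams
import cv2
a=[cams.camera(n)["pixels"] for n in("top","scene")]
cv2.imwrite("pics/h1.png",cv2.resize(cv2.hconcat([a[0][120:310,330:512],a[1][70:260,120:302]]),None,fx=2.1,fy=2.1))
E
```

```text
time: 3.68
ee_pos: [0.4966, -0.3574, 0.109]
eef_rot: [0.987, 0.158, -0.0, -0.0]
ft_force: [0.6, 0.1, -0.9]
width: 0.0353
grip_force: 25.0
time: 4.18
ee_pos: [0.5408, -0.406, 0.1088]
eef_rot: [0.973, 0.233, -0.0, -0.0]
ft_force: [-0.4, 0.0, -1.6]
width: 0.0351
grip_force: 25.0
```

View pics/h1.png

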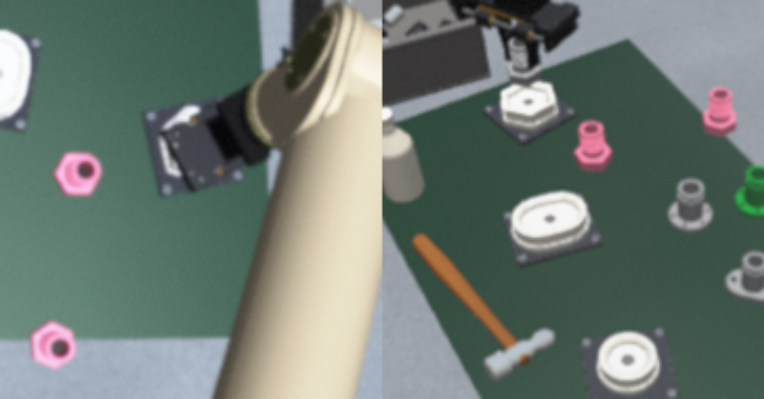

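The hex is held upright above its nest at (528,75). Now lowering it.

```bash
python3 -m crank '{"steps":[[[0,0,-0.4],[0,0,0]],[[0,0,-0.5],[0,0,0]],[[0,0,-0.4],[0,0,0]],[[0,0,-0.3],[0,0,0]],[[0,0,-0.2],[0,0,0]],[[0,0,-0.1],[0,0,0]],[[0,0,-0.05],[0,0,0]],[[0,0,0],[0,0,0]],[[0,0,0],[0,0,0]]]}'
python3 -m crank '{"steps":[[[0,0,-0.05],[0,0,0]],[[0,0,-0.05],[0,0,0]],[[0,0,0],[0,0,0]],[[0,0,0],[0,0,0]]]}'
```

```text
time: 5.03
ee_pos: [0.5416, -0.407, 0.0605]
eef_rot: [0.972, 0.233, 0.0, 0.0]
ft_force: [-0.2, -0.4, -1.5]
width: 0.0353
grip_force: 25.0
time: 5.37
ee_pos: [0.5413, -0.4069, 0.0576]
eef_rot: [0.972, 0.233, -0.0, 0.0]
ft_force: [0.3, -0.3, -1.2]
width: 0.0352
grip_force: 25.0
```

```bash
python3 -m crank '{"steps":[[[0,0,-0.04],[0,0,0]],[[0,0,0],[0,0,0]],[[0,0,0],[0,0,0]]]}'; python3 -m crank '{"steps":[[[0,0,-0.04],[0,0,0]],[[0,0,0],[0,0,0]],[[0,0,0],[0,0,0]]]}'
```

```text
time: 5.62
ee_pos: [0.5417, -0.4071, 0.0571]
eef_rot: [0.972, 0.233, 0.0, 0.0]
ft_force: [0.2, 0.8, 2.8]
width: 0.0355
grip_force: 25.0
time: 5.87
ee_pos: [0.5421, -0.4074, 0.0571]
eef_rot: [0.972, 0.233, 0.001, 0.001]
ft_force: [-1.1, 1.0, 8.2]
width: 0.0353
grip_force: 25.0
```

```bash
python3 -m crank '{"steps":[[[0,0,0],[0,0,0]],[[0,0,0],[0,0,0]],[[0,0,0],[0,0,0]],[[0,0,0],[0,0,0]],[[0,0,0.3],[0,0,0]],[[0,0,0.8],[0,0,0]],[[0,0,1],[0,0,0]],[[0,0,0.4],[0,0,0]],[[0,0,0],[0,0,0]]]}' 87
python3 - <<'E'
from bench import cams
import cv2
a=cams.camera("scene")["pixels"]
cv2.imwrite("pics/h2.png",cv2.resize(a[70:190,120:272],None,fx=4,fy=4,interpolation=cv2.INTER_CUBIC))
E
```

```text
time: 6.62
ee_pos: [0.5428, -0.4078, 0.1217]
eef_rot: [0.972, 0.233, 0.002, 0.002]
ft_force: [0.0, -0.3, 0.6]
width: 0.084
grip_force: 0.0
```

View pics/h2.png

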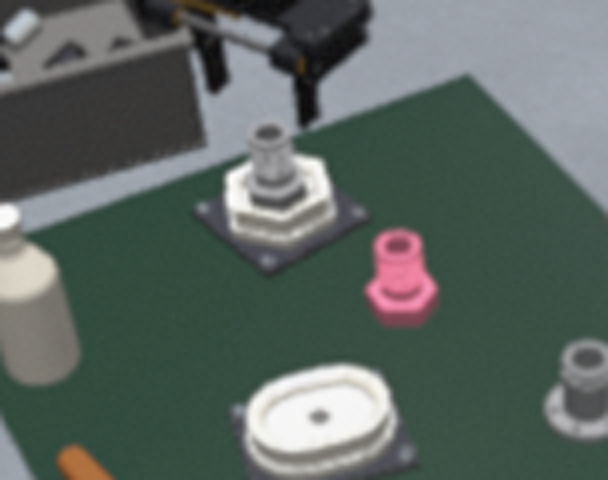

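The hex is seated in its nest at (275,185). Next is the flange.

```bash
python3 -m crank '{"steps":[[[-0.29,0.97,0],[0,0,-0.4]],[[-0.29,0.97,0],[0,0,-0.4]],[[-0.29,0.97,0],[0,0,-0.4]],[[-0.29,0.97,0],[0,0,-0.4]],[[-0.29,0.97,0],[0,0,-0.4]],[[-0.29,0.97,0],[0,0,-0.4]],[[-0.29,0.97,0],[0,0,-0.4]],[[-0.29,0.97,0],[0,0,-0.4]],[[-0.29,0.97,0],[0,0,-0.4]],[[-0.29,0.97,0],[0,0,-0.4]]]}'
python3 -m crank '{"steps":[[[-0.3,0.98,0],[0,0,-0.35]],[[-0.3,0.98,0],[0,0,-0.35]],[[-0.3,0.98,0],[0,0,-0.35]],[[-0.3,0.98,0],[0,0,-0.35]],[[0,0,-0.4],[0,0,0]],[[0,0,-0.6],[0,0,0]],[[0,0,-0.3],[0,0,0]],[[0,0,0],[0,0,0]]]}'
```

```text
time: 7.5
ee_pos: [0.4675, -0.1631, 0.1167]
eef_rot: [0.998, 0.06, -0.001, -0.0]
ft_force: [0.2, 0.2, -0.0]
width: 0.0872
grip_force: 0.0
time: 8.17
ee_pos: [0.4371, -0.0665, 0.0832]
eef_rot: [1.0, -0.0, -0.002, -0.0]
ft_force: [0.0, -0.2, -0.9]
width: 0.0871
grip_force: 0.0
```

```bash
python3 -m crank '{"steps":[[[0.13,-0.02,-0.4],[0,0,0]],[[0,0,-0.7],[0,0,0]],[[0,0,-0.7],[0,0,0]],[[0,0,-0.4],[0,0,0]],[[0,0,0],[0,0,0]]]}'
python3 -m crank '{"steps":[[[0,0,0],[0,0,0]],[[0,0,0],[0,0,0]],[[0,0,0],[0,0,0]],[[0,0,0],[0,0,0]],[[0,0,0],[0,0,0]],[[0,0,0],[0,0,0]],[[0,0,0],[0,0,0]],[[0,0,0],[0,0,0]],[[0,0,0],[0,0,0]],[[0,0,0],[0,0,0]]]}' 27 25
python3 -m crank '{"steps":[[[0,0,0],[0,0,0]],[[0,0,0],[0,0,0]]]}'
```

```text
time: 8.58
ee_pos: [0.4408, -0.0669, 0.0286]
eef_rot: [1.0, -0.0, -0.002, -0.0]
ft_force: [-1.0, -0.4, 0.3]
width: 0.0873
grip_force: 0.0
time: 9.42
ee_pos: [0.4421, -0.067, 0.0307]
eef_rot: [1.0, -0.0, 0.0, 0.0]
ft_force: [0.2, -0.0, 2.1]
width: 0.0376
grip_force: 25.0
time: 9.58
ee_pos: [0.4421, -0.067, 0.0306]
eef_rot: [1.0, -0.0, 0.0, 0.0]
ft_force: [-1.2, 0.5, 2.9]
width: 0.0375
grip_force: 25.0
```

```bash
python3 -m crank '{"steps":[[[0,0,0.4],[0,0,0]],[[0,0,0.9],[0,0,0]],[[0,0,0.9],[0,0,0]],[[0,0,1],[0,0,0]],[[0.17,0.7,0],[0,0,0.4]],[[0.17,0.95,0],[0,0,0.4]],[[0.17,0.95,0],[0,0,0.4]],[[0.17,0.95,0],[0,0,0.4]],[[0.17,0.95,0],[0,0,0.4]],[[0.17,0.95,0],[0,0,0.4]]]}'
python3 -m crank '{"steps":[[[0.17,0.95,0],[0,0,0.4]],[[0.17,0.95,0],[0,0,0.4]],[[0.17,0.95,0],[0,0,0.4]],[[0.17,0.95,0],[0,0,0.4]],[[0.17,0.95,0],[0,0,0.4]],[[0.17,0.95,0],[0,0,0.4]],[[0.17,0.95,0],[0,0,0.4]],[[0.17,0.95,0],[0,0,0.4]],[[0.17,0.95,0],[0,0,0.4]],[[0.17,0.95,0],[0,0,0.4]]]}'
python3 -m crank '{"steps":[[[0.2,0.95,0],[0,0,0.4]],[[0.2,0.95,0],[0,0,0.4]],[[0.2,0.9,0],[0,0,0.4]],[[0,0.59,0],[0,0,0.4]],[[0,0,0],[0,0,0]],[[0,0,0],[0,0,0]]]}'
```

```text
time: 10.42
ee_pos: [0.4673, 0.071, 0.1107]
eef_rot: [0.994, 0.106, -0.0, -0.0]
ft_force: [-0.8, 0.3, -2.3]
width: 0.0376
grip_force: 25.0
time: 11.25
ee_pos: [0.5097, 0.3084, 0.1105]
eef_rot: [0.961, 0.277, -0.0, -0.0]
ft_force: [0.3, -0.6, -0.6]
width: 0.0376
grip_force: 25.0
time: 11.75
ee_pos: [0.524, 0.3927, 0.1102]
eef_rot: [0.939, 0.343, -0.001, -0.0]
ft_force: [0.9, -0.8, -1.1]
width: 0.0374
grip_force: 25.0
```

```bash
python3 -m crank '{"steps":[[[0.03,0,-0.4],[0,0,0]],[[0,0,-0.5],[0,0,0]],[[0,0,-0.4],[0,0,0]],[[0,0,-0.3],[0,0,0]],[[0,0,-0.2],[0,0,0]],[[0,0,-0.1],[0,0,0]],[[0,0,-0.05],[0,0,0]],[[0,0,0],[0,0,0]],[[0,0,0],[0,0,0]]]}'
python3 -m crank '{"steps":[[[0,0,-0.05],[0,0,0]],[[0,0,-0.04],[0,0,0]],[[0,0,0],[0,0,0]],[[0,0,0],[0,0,0]]]}'
python3 -m crank '{"steps":[[[0,0,-0.04],[0,0,0]],[[0,0,0],[0,0,0]],[[0,0,0],[0,0,0]]]}'
```

```text
time: 12.5
ee_pos: [0.526, 0.3918, 0.0622]
eef_rot: [0.94, 0.342, 0.0, -0.0]
ft_force: [0.2, 0.8, -2.1]
width: 0.0372
grip_force: 25.0
time: 12.83
ee_pos: [0.5258, 0.3916, 0.0597]
eef_rot: [0.94, 0.342, 0.0, 0.0]
ft_force: [0.3, 0.1, -1.3]
width: 0.0374
grip_force: 25.0
time: 13.08
ee_pos: [0.5259, 0.3918, 0.0588]
eef_rot: [0.94, 0.342, 0.0, -0.0]
ft_force: [0.1, 0.9, -0.2]
width: 0.0372
grip_force: 25.0
```

```bash
python3 -m crank '{"steps":[[[0,0,-0.04],[0,0,0]],[[0,0,0],[0,0,0]],[[0,0,0],[0,0,0]]]}'; python3 -m crank '{"steps":[[[0,0,-0.04],[0,0,0]],[[0,0,0],[0,0,0]],[[0,0,0],[0,0,0]]]}'
```

```text
time: 13.33
ee_pos: [0.5263, 0.3921, 0.0587]
eef_rot: [0.94, 0.342, 0.001, -0.0]
ft_force: [-1.1, -0.2, 5.8]
width: 0.0374
grip_force: 25.0
time: 13.58
ee_pos: [0.5267, 0.3925, 0.0587]
eef_rot: [0.94, 0.342, 0.001, -0.0]
ft_force: [-1.0, -2.7, 11.8]
width: 0.0377
grip_force: 25.0
```

```bash
python3 -m crank '{"steps":[[[0,0,0],[0,0,0]],[[0,0,0],[0,0,0]],[[0,0,0],[0,0,0]],[[0,0,0],[0,0,0]],[[0,0,0.3],[0,0,0]],[[0,0,0.8],[0,0,0]],[[0,0,1],[0,0,0]],[[0,0,0.4],[0,0,0]],[[-0.6,-0.7,0],[0,0,0]],[[-0.7,-0.9,0],[0,0,0]]]}' 87
python3 -m crank '{"steps":[[[-0.7,-0.9,0],[0,0,0]],[[-0.7,-0.9,0],[0,0,0]],[[-0.7,-0.9,0],[0,0,0]],[[-0.7,-0.9,0],[0,0,0]],[[-0.7,-0.9,0],[0,0,0]],[[-0.28,-0.2,-0.3],[0,0,0]],[[0,0,-0.7],[0,0,0]],[[0,0,-0.3],[0,0,0]],[[0,0,0],[0,0,0]]]}'
python3 - <<'E'
from bench import cams
import cv2
a=cams.camera("scene")["pixels"]
cv2.imwrite("pics/f2.png",cv2.resize(a[180:340,210:410],None,fx=3,fy=3,interpolation=cv2.INTER_CUBIC))
E
```

```text
time: 14.42
ee_pos: [0.4932, 0.353, 0.1199]
eef_rot: [0.94, 0.343, 0.001, -0.001]
ft_force: [-1.2, -1.1, -0.3]
width: 0.0858
grip_force: 0.0
time: 15.17
ee_pos: [0.398, 0.2336, 0.0854]
eef_rot: [0.94, 0.342, -0.001, 0.0]
ft_force: [0.0, 0.6, -0.1]
width: 0.087
grip_force: 0.0
```

View pics/f2.png

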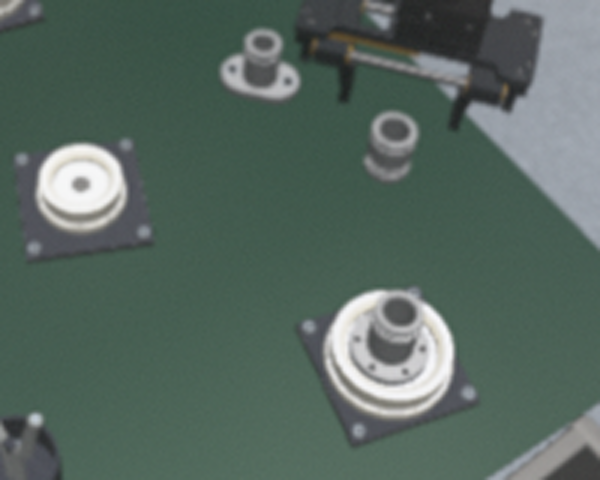

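The flange is seated at (390,350). The sleeve at (390,145) sits between the open fingers.

```bash
python3 -m crank '{"steps":[[[0.04,0.06,-0.4],[0,0,0]],[[0,0,-0.7],[0,0,0]],[[0,0,-0.7],[0,0,0]],[[0,0,-0.5],[0,0,0]],[[0,0,0],[0,0,0]]]}'
python3 -m crank '{"steps":[[[0,0,0],[0,0,0]],[[0,0,0],[0,0,0]],[[0,0,0],[0,0,0]],[[0,0,0],[0,0,0]],[[0,0,0],[0,0,0]],[[0,0,0],[0,0,0]],[[0,0,0],[0,0,0]],[[0,0,0],[0,0,0]],[[0,0,0],[0,0,0]],[[0,0,0],[0,0,0]]]}' 28 25
python3 -m crank '{"steps":[[[0,0,0],[0,0,0]],[[0,0,0],[0,0,0]]]}'
```

```text
time: 15.63
ee_pos: [0.3985, 0.2353, 0.0269]
eef_rot: [0.94, 0.342, -0.002, -0.0]
ft_force: [-0.7, 0.7, -0.5]
width: 0.0872
grip_force: 0.0
time: 16.47
ee_pos: [0.3999, 0.2356, 0.0292]
eef_rot: [0.94, 0.342, 0.0, 0.0]
ft_force: [-0.7, -0.1, 1.4]
width: 0.0396
grip_force: 25.0
time: 16.63
ee_pos: [0.3999, 0.2356, 0.0291]
eef_rot: [0.94, 0.342, 0.0, 0.0]
ft_force: [-0.6, 0.1, 2.5]
width: 0.0396
grip_force: 25.0
```

```bash
python3 -m crank '{"steps":[[[0,0,0.4],[0,0,0]],[[0,0,0.9],[0,0,0]],[[0,0,0.9],[0,0,0]],[[0,0,1],[0,0,0]],[[0.7,-0.3,0],[0,0,0]],[[0.95,-0.41,0],[0,0,0]],[[0.95,-0.41,0],[0,0,0]],[[0.95,-0.41,0],[0,0,0]],[[0.95,-0.41,0],[0,0,0]],[[0.95,-0.41,0],[0,0,0]]]}'
python3 -m crank '{"steps":[[[0.95,-0.41,0],[0,0,0]],[[0.95,-0.41,0],[0,0,0]],[[0.95,-0.41,0],[0,0,0]],[[0.95,-0.41,0],[0,0,0]],[[0.95,-0.44,0],[0,0,0]],[[0.02,0,0],[0,0,0]],[[0,0,0],[0,0,0]],[[0,0,0],[0,0,0]]]}'
```

```text
time: 17.47
ee_pos: [0.537, 0.1761, 0.1095]
eef_rot: [0.94, 0.342, -0.0, -0.0]
ft_force: [0.1, 0.8, -1.5]
width: 0.0395
grip_force: 25.0
time: 18.13
ee_pos: [0.6546, 0.1256, 0.1092]
eef_rot: [0.94, 0.342, -0.0, -0.001]
ft_force: [-0.3, -0.7, -1.9]
width: 0.0397
grip_force: 25.0
```

```bash
python3 -m crank '{"steps":[[[0.04,-0.03,-0.4],[0,0,0]],[[0,0,-0.5],[0,0,0]],[[0,0,-0.4],[0,0,0]],[[0,0,-0.3],[0,0,0]],[[0,0,-0.2],[0,0,0]],[[0,0,-0.1],[0,0,0]],[[0,0,-0.05],[0,0,0]],[[0,0,0],[0,0,0]],[[0,0,0],[0,0,0]]]}'
python3 -m crank '{"steps":[[[0,0,-0.05],[0,0,0]],[[0,0,-0.05],[0,0,0]],[[0,0,0],[0,0,0]],[[0,0,0],[0,0,0]]]}'
python3 -m crank '{"steps":[[[0,0,-0.04],[0,0,0]],[[0,0,0],[0,0,0]],[[0,0,0],[0,0,0]]]}'
```

```text
time: 18.88
ee_pos: [0.6566, 0.1242, 0.0607]
eef_rot: [0.94, 0.342, 0.0, 0.0]
ft_force: [-0.3, 0.8, -0.7]
width: 0.0396
grip_force: 25.0
time: 19.22
ee_pos: [0.6563, 0.1241, 0.0578]
eef_rot: [0.94, 0.342, 0.0, 0.0]
ft_force: [-0.1, 0.1, -1.9]
width: 0.0397
grip_force: 25.0
time: 19.47
ee_pos: [0.6567, 0.1242, 0.0573]
eef_rot: [0.94, 0.342, 0.0, 0.0]
ft_force: [-0.0, -0.3, 2.8]
width: 0.0396
grip_force: 25.0
```

```bash
python3 -m crank '{"steps":[[[0,0,-0.04],[0,0,0]],[[0,0,0],[0,0,0]],[[0,0,0],[0,0,0]]]}'
python3 -m crank '{"steps":[[[0,0,0],[0,0,0]],[[0,0,0],[0,0,0]],[[0,0,0],[0,0,0]],[[0,0,0],[0,0,0]],[[0,0,0.3],[0,0,0]],[[0,0,0.8],[0,0,0]],[[0,0,1],[0,0,0]],[[0,0,0.4],[0,0,0]],[[-0.6,-0.1,0],[0,0,-0.7]],[[-0.9,-0.13,0],[0,0,-0.8]]]}' 87
python3 -m crank '{"steps":[[[-0.9,-0.13,0],[0,0,-0.8]],[[-0.9,-0.13,0],[0,0,-0.8]],[[-0.9,-0.13,0],[0,0,-0.8]],[[-0.9,-0.13,0],[0,0,-0.8]],[[-0.9,-0.13,0],[0,0,-0.8]],[[-0.9,-0.13,0],[0,0,-0.8]],[[-0.9,-0.13,0],[0,0,-0.8]],[[-0.85,-0.1,0],[0,0,-0.9]],[[0,0,-0.8],[0,0,0]],[[0,0,-0.5],[0,0,0]]]}'
python3 - <<'E'
from bench import cams
import cv2
a=cams.camera("scene")["pixels"]
cv2.imwrite("pics/s2.png",cv2.resize(a[140:280,190:390],None,fx=3,fy=3,interpolation=cv2.INTER_CUBIC))
E
```

```text
time: 19.72
ee_pos: [0.6571, 0.1244, 0.0572]
eef_rot: [0.94, 0.342, 0.001, 0.0]
ft_force: [-1.4, -0.1, 9.4]
width: 0.0395
grip_force: 25.0
time: 20.55
ee_pos: [0.6198, 0.1186, 0.1191]
eef_rot: [0.96, 0.278, 0.001, -0.0]
ft_force: [-0.4, -0.7, -0.1]
width: 0.0861
grip_force: 0.0
time: 21.38
ee_pos: [0.4395, 0.0926, 0.0858]
eef_rot: [1.0, -0.0, 0.001, 0.001]
ft_force: [-0.1, -0.2, -0.6]
width: 0.087
grip_force: 0.0
```

View pics/s2.png

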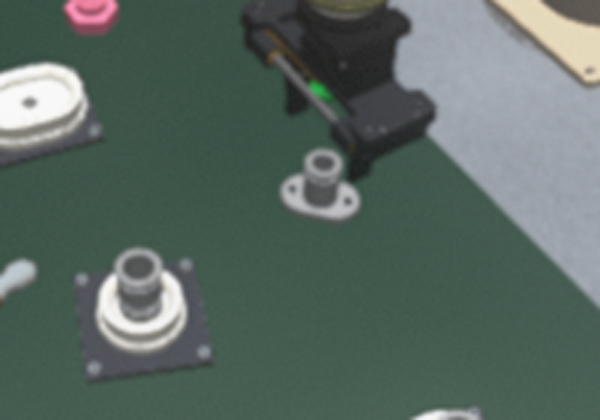

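The sleeve stands in its nest at (140,290). Next is the oval at (322,185).

```bash
python3 -m crank '{"steps":[[[0.04,0.03,-0.4],[0,0,0]],[[0,0,-0.7],[0,0,0]],[[0,0,-0.7],[0,0,0]],[[0,0,-0.5],[0,0,0]],[[0,0,0],[0,0,0]]]}'
python3 -m crank '{"steps":[[[0,0,0],[0,0,0]],[[0,0,0],[0,0,0]],[[0,0,0],[0,0,0]],[[0,0,0],[0,0,0]],[[0,0,0],[0,0,0]],[[0,0,0],[0,0,0]],[[0,0,0],[0,0,0]],[[0,0,0],[0,0,0]],[[0,0,0],[0,0,0]],[[0,0,0],[0,0,0]]]}' 22 25
python3 -m crank '{"steps":[[[0,0,0],[0,0,0]],[[0,0,0],[0,0,0]],[[0,0,0],[0,0,0]]]}'
```

```text
time: 21.85
ee_pos: [0.4399, 0.0938, 0.0264]
eef_rot: [1.0, 0.0, -0.002, -0.0]
ft_force: [-1.2, 0.3, -0.5]
width: 0.0869
grip_force: 0.0
time: 22.68
ee_pos: [0.4411, 0.0938, 0.0284]
eef_rot: [1.0, -0.0, -0.0, 0.0]
ft_force: [-0.5, -0.5, 1.6]
width: 0.0334
grip_force: 25.0
time: 22.93
ee_pos: [0.4411, 0.0938, 0.0284]
eef_rot: [1.0, -0.0, -0.0, 0.0]
ft_force: [-0.8, -0.4, 1.1]
width: 0.0335
grip_force: 25.0
```

```bash
python3 -m crank '{"steps":[[[0,0,0.4],[0,0,0]],[[0,0,0.9],[0,0,0]],[[0,0,0.9],[0,0,0]],[[0,0,1],[0,0,0]],[[0.5,-0.65,0],[0,0,0.65]],[[0.7,-0.9,0],[0,0,0.65]],[[0.7,-0.9,0],[0,0,0.65]],[[0.7,-0.9,0],[0,0,0.65]],[[0.7,-0.9,0],[0,0,0.65]],[[0.7,-0.9,0],[0,0,0.65]]]}'
python3 -m crank '{"steps":[[[0.7,-0.91,0],[0,0,0.64]],[[0.7,-0.91,0],[0,0,0.64]],[[0.7,-0.91,0],[0,0,0.64]],[[0.7,-0.91,0],[0,0,0.64]],[[0.7,-0.91,0],[0,0,0.64]],[[0,0,0],[0,0,0]],[[0,0,0],[0,0,0]],[[0,0,0],[0,0,0]]]}'
python3 - <<'E'
from bench import cams
import cv2
a=cams.camera("scene")["pixels"]
cv2.imwrite("pics/o1.png",cv2.resize(a[90:240,120:320],None,fx=3,fy=3,interpolation=cv2.INTER_CUBIC))
E
```

```text
time: 23.77
ee_pos: [0.5416, -0.0361, 0.1088]
eef_rot: [0.985, 0.171, -0.0, 0.0]
ft_force: [-1.0, 0.4, -1.9]
width: 0.0335
grip_force: 25.0
time: 24.43
ee_pos: [0.6282, -0.1478, 0.1084]
eef_rot: [0.952, 0.305, -0.0, -0.001]
ft_force: [-0.6, 0.1, -1.6]
width: 0.0336
grip_force: 25.0
```

View pics/o1.png

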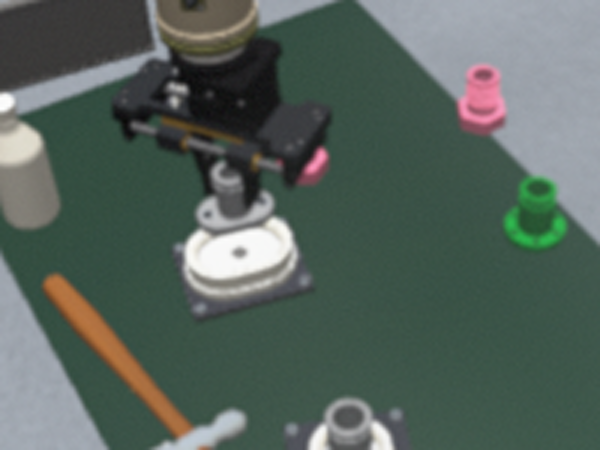

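The oval is held above its nest. Before lowering I compare its axis (bolt holes at crop (207,213) and (263,210)) with the plate edge.

```bash
python3 - <<'E'
from bench import cams
from h import *
c=cams.camera("scene"); a=c["pixels"]; np.save("pics/o.npy",c,allow_pickle=True)
cv2.imwrite("pics/o2.png",cv2.resize(a[140:200,170:230],None,fx=10,fy=10,interpolation=cv2.INTER_CUBIC))
def an(p,q,z):
    W=plane(c,np.array([p,q])/3+[120,90],z); d=W[1]-W[0]; return np.degrees(np.arctan2(d[1],d[0])),np.hypot(*d)
print(an((207,213),(263,210),.092),an((197,215),(273,203),.092),an((200,310),(305,282),.008))
E
```

```text
(np.float64(152.68002172599088), np.float64(0.05424218042400451)) (np.float64(161.23748811347832), np.float64(0.07437249112348623)) (np.float64(168.651331044869), np.float64(0.10885558839483518))
```

View pics/o2.png

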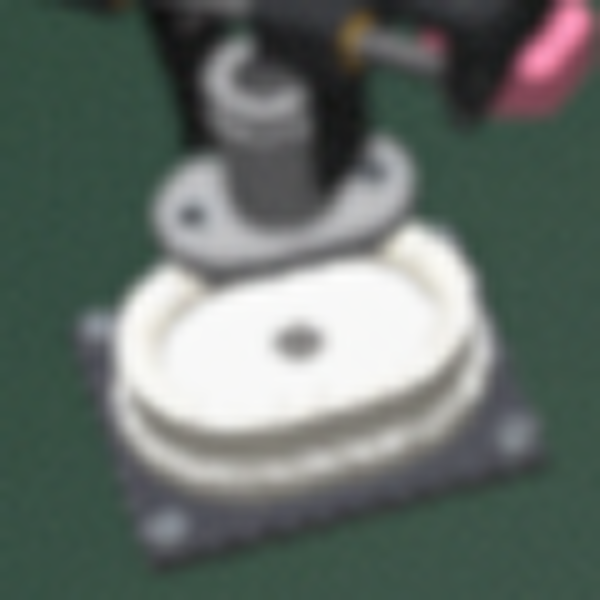

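The zoom shows the foot and nest axes nearly parallel: holes (190,213) and (375,172), plate bolts (167,527) and (517,432). I'll add 1.5° and lower.

```bash
python3 -m crank '{"steps":[[[0.04,-0.05,-0.4],[0,0,0.3]],[[0,0,-0.5],[0,0,0]],[[0,0,-0.4],[0,0,0]],[[0,0,-0.3],[0,0,0]],[[0,0,-0.2],[0,0,0]],[[0,0,-0.1],[0,0,0]],[[0,0,-0.05],[0,0,0]],[[0,0,0],[0,0,0]],[[0,0,0],[0,0,0]]]}'
python3 -m crank '{"steps":[[[0,0,-0.05],[0,0,0]],[[0,0,-0.05],[0,0,0]],[[0,0,0],[0,0,0]],[[0,0,0],[0,0,0]]]}'
python3 -m crank '{"steps":[[[0,0,-0.04],[0,0,0]],[[0,0,0],[0,0,0]],[[0,0,0],[0,0,0]]]}'
```

```text
time: 25.28
ee_pos: [0.6299, -0.1499, 0.06]
eef_rot: [0.948, 0.317, 0.0, 0.0]
ft_force: [-0.6, -0.4, -2.2]
width: 0.0335
grip_force: 25.0
time: 25.62
ee_pos: [0.6295, -0.1499, 0.0571]
eef_rot: [0.948, 0.317, 0.0, 0.0]
ft_force: [0.2, -0.2, -2.1]
width: 0.0336
grip_force: 25.0
time: 25.87
ee_pos: [0.6299, -0.1499, 0.0565]
eef_rot: [0.948, 0.317, 0.0, 0.0]
ft_force: [0.1, -0.0, 1.3]
width: 0.0333
grip_force: 25.0
```

Contact is at the expected height, so I release, rise and back off for a final check.

```bash
python3 -m crank '{"steps":[[[0,0,-0.04],[0,0,0]],[[0,0,0],[0,0,0]],[[0,0,0],[0,0,0]]]}'
python3 -m crank '{"steps":[[[0,0,0],[0,0,0]],[[0,0,0],[0,0,0]],[[0,0,0],[0,0,0]],[[0,0,0],[0,0,0]],[[0,0,0.3],[0,0,0]],[[0,0,0.8],[0,0,0]],[[0,0,1],[0,0,0]],[[0,0,0.6],[0,0,0]],[[-0.6,0.3,0.4],[0,0,0]],[[-0.9,0.5,0.4],[0,0,0]]]}' 87
python3 -m crank '{"steps":[[[-0.9,0.5,0],[0,0,0]],[[-0.9,0.5,0],[0,0,0]],[[-0.9,0.5,0],[0,0,0]],[[-0.9,0.5,0],[0,0,0]],[[-0.9,0.5,0],[0,0,0]],[[-0.9,0.5,0],[0,0,0]],[[-0.6,0.5,0],[0,0,0]],[[0,0,0],[0,0,0]],[[0,0,0],[0,0,0]]]}'
python3 - <<'E'
from bench import cams
from h import *
C={n:cams.camera(n) for n in("top","scene")}
for n in C: cv2.imwrite(f"pics/{n}_end.png",C[n]["pixels"])
N=dict(nest_flange=(.5235,.3915,62),nest_sleeve=(.655,.1245,56),nest_oval=(.6289,-.1492,60),nest_hex=(.5415,-.4068,66))
for k,(x,y,h) in N.items():
    for n in C:
        Q=cloud(C[n]); m=(np.hypot(Q[...,0]-x,Q[...,1]-y)<.04)&(abs(Q[...,2]-(.028+h/1e3))<.008)
        if m.sum()<20: print(k,n,"hidden",m.sum()); continue
        rc=cv2.minAreaRect((Q[m][:,:2]*1e3).astype(np.float32))
        print(k,n,m.sum(),"z top %.1f expect %d"%(np.median(Q[m][:,2])*1e3,28+h),"off",np.round(np.array(rc[0])-[x*1e3,y*1e3],1))
E
```

```text
time: 26.12
ee_pos: [0.6304, -0.15, 0.0564]
eef_rot: [0.948, 0.317, 0.001, 0.001]
ft_force: [-1.6, 0.5, 9.0]
width: 0.0335
grip_force: 25.0
time: 26.95
ee_pos: [0.5928, -0.1308, 0.1437]
eef_rot: [0.949, 0.317, 0.001, 0.0]
ft_force: [0.1, 0.3, 0.2]
width: 0.0853
grip_force: 0.0
time: 27.7
ee_pos: [0.442, -0.0423, 0.1433]
eef_rot: [0.948, 0.318, 0.0, 0.001]
ft_force: [0.4, 0.5, 0.1]
width: 0.0868
grip_force: 0.0
nest_flange top 107 z top 87.7 expect 90 off [0.6 0.9]
nest_flange scene 149 z top 90.1 expect 90 off [ 3.8 -0.7]
nest_sleeve top 103 z top 81.5 expect 84 off [-0.7 -1. ]
nest_sleeve scene 113 z top 83.5 expect 84 off [ 1.  -0.2]
nest_oval top 90 z top 86.1 expect 88 off [0.6 0.8]
nest_oval scene 81 z top 86.3 expect 88 off [1.4 0.7]
nest_hex top 99 z top 91.7 expect 94 off [0.  1.1]
nest_hex scene 65 z top 93.4 expect 94 off [-0.8 -0.5]
```

View pics/scene_end.png

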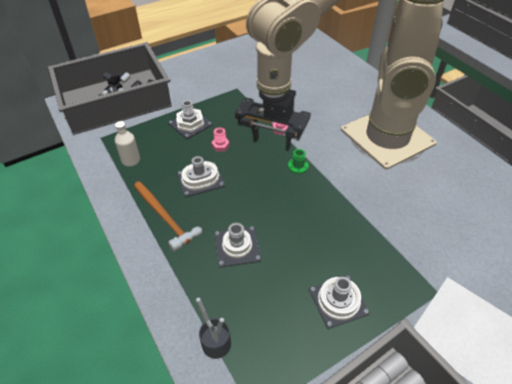

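All four fittings stand upright in their nests: hex (188,115), oval (200,172), sleeve (237,238) and flange (341,293). The measured heights and centres agree, and the hammer has not moved.

```bash
python3 -c "
from bench import ticket
print(ticket.close_job())"
```

```text
the job is handed in; nothing more can be done
None
```

The job is handed in at about 28 s: all four fittings stand upright and fully down in their matching nests, with measured centres within about 4 mm of the recess centres, and the hammer was left where it lay.

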